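Find and release the latched key on the cutting-bench console

ROBOT

A 6-joint arm with a two-finger parallel gripper is mounted at the origin on the work surface. World frame = base frame: x ahead of the robot, y to its left, z up, the work surface at z = 0. Lengths are in m, angles in rad, forces in N, time in s.
With the tool pointing down it reaches from about 0.325 to 0.9 m from the base axis. Payload 6.1 kg.
Tool frame: the origin (TCP) lies midway between the tips of the shut fingers; the grasp point (between the pads) lies 19 mm behind it; z points along the fingers, y is the direction in which the jaws open and shut (so a half turn about z gives the same grasp; the last joint's range is limited). The gripper opens to 85 mm and grips with 20 to 120 N. Pads are 22 mm wide; open, the fingers measure 114 mm over their backs; the gripper's body (76 mm by 85 mm) begins 54 mm behind the grasp point. The pads swing forward as they close: fully open they stand 13 mm farther back than shut.
Start: joints at [-1.462, 0.22, 1.526, -0, 1.395, -0.126], TCP at [0.145, -0.608, 0.231] pointing down, gripper open.
Joint ranges: [-2.98, 2.98], [-0.91, 2.08], [0.09, 2.57], [-1.24, 4.39], [0.2, 2.65], [-2.68, 2.68]. Speed limits (rad/s): [2.57, 2.57, 3.01, 3.14, 3.14, 3.14].

INTERFACE

Orientations are given as a rotation vector (axis times angle).
In Python, from workcell import read_state, capture, calibration, job_done, find_in, landmark_of gives the robot as it stands.
- The arm moves only by the tool arm_command, never from a script. Its argument "plan" is a list of rows, each a list of 3 entries, a list of its own where there are three numbers: the turn, a rotation vector about the tool's x, y, z in rad, then the shift along the tool's x, y, z in m, then the finger opening in m, from 0 to 0.0854. A call has exactly 10 rows; each row is the pose to reach, as a shift and turn from the pose commanded when the call began, along the tool's axes at that moment; what a row does not reach only later rows make up. A row lasts 1/8 s, in which the tool goes at most 62.5 mm and 10.7 degrees, less where a joint would pass 70% of its speed; a pose out of reach is approached as far as the arm can. A call with a gripper value outside its range is refused whole. The fingers move at their own pace and stop on an object; "newtons" is the grip in N (left out, the last holds). Time passes only in rows, so rows that repeat a pose let the fingers close, or fill a call up. It gives the time, the measured TCP pose, the force and the opening at its end, in the units of the state.
- read_state(): the state, without advancing time (a new reading comes with each control period).
- capture(name): name is "scene" or "top" or "wrist"; returns (picture, depth): 384x512x3 uint8, blue, green, red; 384x512 float32, m along the optical axis (not along the pixel's ray), 0 where there is no reading.
- calibration(name): a dict with "intrinsics" (3x3 intrinsics, pixels), "R" (3x3) and "t" (3): a world point X has camera coordinates R X + t. Camera axes: x right, y down, z forward; pixel columns grow to the right and rows downward; lengths in m; the calibration is good to about 2 mm. The wrist camera is an equidistant fisheye: a pixel r from the principal point sees the ray r / f radians off the axis. A picture is of the moment at which its call begins: read the wrist's pose just before it. calibration takes no time and is no camera call; for the wrist camera it gives the pose at the moment of the call.
- job_done(): hands the job in, once; it reports no verdict.
Trained networks look in the newest picture that a camera, given by its name, has taken for a name from the list of things; names that differ only in an ending like _2 or _b are one class to them, and where a whole thing is asked for, a point or a joint stands for the part that bears it (a point fixed in the world has none). Each returns a list of dicts, best first, with "confidence" (0 to 1); they miss things now and then, are a little off and sometimes report something else, mostly with a low value. They report only what shows in the picture. A call takes as long as a camera call.
- find_in(camera, name): "centre" ([x, y, z] in m, in the coordinates of the camera as it stood for that picture, good to about 4 mm: the middle of the surface that is visible of it).
- landmark_of(camera, name): "centre" ([x, y, z] in m, in the coordinates of the camera as it stood for that picture, good to about 4 mm: a listed point, or the origin of a listed thing).
The state is a dict: "t": time; "joint_positions": joint angles; "qd": joint speeds; "joint_efforts": joint torques, N m; "ee_pos": TCP position; "eef_rot": TCP orientation; "force": force on the tool from outside, world axes, zero at the start; "moment": the same for the moment, N m; "grip_width": finger opening in m.
Only numpy, scipy, OpenCV 4.12 (cv2) and the standard library are available. Lean on these libraries where they do the work, as an engineer would, in place of code of your own. Each camera call takes 0.05 s, during which the arm holds its last target.

TASK

One of the four identical orange keys on the white bench console has been left latched down. With a fingertip, tap each key lightly in turn, starting at the green-marker end and leaving every key as it was; lift off, then press the latched key fully down and let it spring up, so that all four keys stand up. Only touch the keys: do not latch any other key, and leave the loose things on and around the console where they are.

Things in the scene. Friction and masses are not known exactly. Their poses are not given: they have to be found in the camera images.
- panel: white console, 160 (x) x 340 (y) x 45 mm high, on a white board 10 mm thick; origin: centre of its underside, x to its far side, y along the key row towards a round green marker, z up. Keys at x = -30, y = 93, 31, -31, -93 mm, raised tops 18 mm above the console's top, each in a black frame 44 x 44 x 4 mm; the green marker (24 mm across) is at x = -30, y = 148 mm
- key_1: 1st of four identical orange push-push keys, counted from the green marker; any may be latched; cap 34 x 34 mm. Origin: centre of its flat top, moves with it, z up. Raised: top 63 mm above the console's underside; springy from 2.5 N; latches only if pushed over 8 mm (stop at 10). Latched: top 5 mm lower; firm to 5 N; pushed 5 mm more to its stop (9 N) it lets go, springs up as the finger leaves
- key_2: 2nd of four identical orange push-push keys, counted from the green marker; any may be latched; cap 34 x 34 mm. Origin: centre of its flat top, moves with it, z up. Raised: top 63 mm above the console's underside; springy from 2.5 N; latches only if pushed over 8 mm (stop at 10). Latched: top 5 mm lower; firm to 5 N; pushed 5 mm more to its stop (9 N) it lets go, springs up as the finger leaves
- key_3: 3rd of four identical orange push-push keys, counted from the green marker; any may be latched; cap 34 x 34 mm. Origin: centre of its flat top, moves with it, z up. Raised: top 63 mm above the console's underside; springy from 2.5 N; latches only if pushed over 8 mm (stop at 10). Latched: top 5 mm lower; firm to 5 N; pushed 5 mm more to its stop (9 N) it lets go, springs up as the finger leaves
- key_4: 4th of four identical orange push-push keys, counted from the green marker; any may be latched; cap 34 x 34 mm. Origin: centre of its flat top, moves with it, z up. Raised: top 63 mm above the console's underside; springy from 2.5 N; latches only if pushed over 8 mm (stop at 10). Latched: top 5 mm lower; firm to 5 N; pushed 5 mm more to its stop (9 N) it lets go, springs up as the finger leaves
- cassette1: loose white tissue cassette, 28 x 40 x 6 mm, lying on the console's rear ledge behind the keys; origin under its centre; leave it alone
- cassette2: loose blue tissue cassette, 28 x 40 x 6 mm, lying on the console's rear ledge behind the keys; origin under its centre; leave it alone
- forceps: loose steel forceps, 123 mm long, 8 mm high, lying along the console's rear ledge between the cassettes; origin near mid-length on the underside, x along them; leave alone
- sample_pot: loose clear pot with white cap, 64 mm across, 62 mm high, behind the console; origin under its centre; leave alone
- clear_cup: loose open clear cup, 60 mm across, 60 mm high, behind the console; origin under its centre; leave alone
- spray_bottle: loose red spray bottle, 86 mm across, 226 mm high, at the left edge of the board (+y); origin under its centre; leave alone
- fixative_jar: loose jar with white cap, 80 mm across, 95 mm high, at the right edge of the board (-y); origin under its centre; leave alone

How it is judged:
By the outcome, as a careful person would: the job done as asked, in the order asked, and still so for the second after the job is handed in, with the robot touching nothing.
It also fails if it takes over 51 s, if anything falls off the work surface, if the arm or the gripper's body presses on something with over 40 N, if the wrist force passes 120 N, or if a joint passes its speed limit or range.

## Working session

There is one attempt and no reset: what is moved stays moved. The work goes in short steps, Python scripts to look and compute and a tool call to move; the robot and the scene stay as the last step left them, time stands still between calls to the robot, and variables do not carry over. Pictures are saved under pics/ and viewed, and the job is handed in when it is done.

Besides the shell and the picture viewer there is one more tool, called after "Request:" by a JSON object that holds its "method" and its "body". arm_command: Moves the arm, as the interface text tells. Its arguments: {"type":"object","properties":{"plan":{"type":"array"},"newtons":{"type":"number"}},"required":["plan"]}

```bash
mkdir -p pics
python3 - <<'E'
from workcell import *
import cv2,numpy as np
s=read_state();print(s['t'],s['ee_pos'],s['eef_rot'],s['force'],s['grip_width'])
for c in ['scene','top']:
    p,d=capture(c);cv2.imwrite(f'pics/{c}0.png',p);np.save(f'pics/{c}d.npy',d)
    k=calibration(c);R=np.array(k['R']);t=np.array(k['t']);print(c,k)
    for n in ['panel','key_1']:
        for f in (find_in,landmark_of):
            for o in f(c,n)[:6]:
                print(c,n,f.__name__,np.round(R.T@(np.array(o['centre'])-t),4),round(o['confidence'],2))
print(read_state()['t'])
E
```

```text
0.0 [ 0.14536361 -0.60724302  0.23019098] [-3.11804035e+00 -3.67762014e-01 -8.11110119e-05] [0.37665292 0.42126479 0.03986486] 0.08535251952462096
scene {'intrinsics': array([[477.83241152,   0.        , 249.05582646],
       [  0.        , 477.83241152, 196.82986653],
       [  0.        ,   0.        ,   1.        ]]), 'R': array([[ 0.22604607,  0.97411512, -0.00170367],
       [ 0.84646967, -0.19729051, -0.49453568],
       [-0.48207081,  0.11034574, -0.86915566]]), 't': array([-0.12011278, -0.46610956,  1.53692573])}
scene panel call [ 0.5748 -0.0655  0.0587] 0.77
scene panel call [ 0.5678 -0.0612  0.0112] 0.66
scene panel call [0.5459 0.3948 0.0127] 0.41
scene key_1 call [0.5308 0.0276 0.0725] 0.71
scene key_1 call [ 0.5373 -0.0336  0.0755] 0.68
scene key_1 call [ 0.5431 -0.0895  0.073 ] 0.58
scene key_1 call [ 0.5618 -0.1566  0.0715] 0.58
scene key_1 call [0.525  0.0281 0.071 ] 0.78
scene key_1 call [ 0.5579 -0.1596  0.0724] 0.62
scene key_1 call [ 0.5321 -0.0349  0.0726] 0.53
scene key_1 call [ 0.5392 -0.0913  0.0711] 0.51
top {'intrinsics': array([[356.09913717,   0.        , 256.05418091],
       [  0.        , 356.09913717, 193.93722716],
       [  0.        ,   0.        ,   1.        ]]), 'R': array([[-0.00917122, -0.99995262, -0.00326307],
       [-0.99755227,  0.00937532, -0.06929343],
       [ 0.06932074,  0.00261958, -0.99759098]]), 't': array([-0.00164854,  0.58840198,  1.03200634])}
top panel call [ 0.563  -0.0592  0.0543] 0.82
top panel call [ 0.5693 -0.0622  0.0074] 0.95
top key_1 call [0.5187 0.0257 0.0738] 0.56
top key_1 call [ 0.5554 -0.1537  0.0722] 0.46
top key_1 call [ 0.5423 -0.0988  0.0682] 0.44
top key_1 call [ 0.5343 -0.0332  0.0746] 0.56
top key_1 call [ 0.5532 -0.1599  0.0723] 0.54
top key_1 call [ 0.5435 -0.0964  0.0657] 0.51
top key_1 call [0.5198 0.027  0.0724] 0.46
0.5
```

View pics/scene0.png

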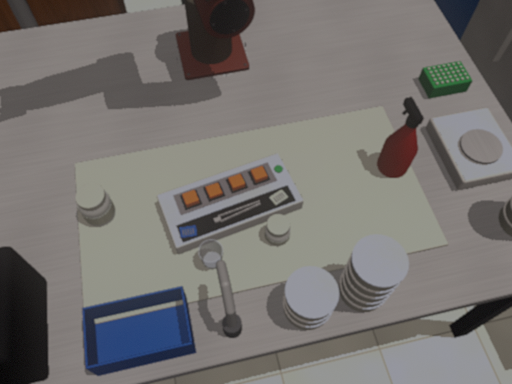

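View pics/top0.png

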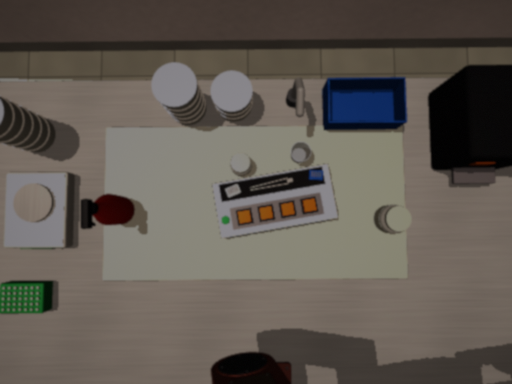

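Run:
```python
from workcell import *
import cv2,numpy as np
for c in ['scene','top']:
    p=cv2.imread(f'pics/{c}0.png');d=np.load(f'pics/{c}d.npy')
    k=calibration(c);R=np.array(k['R']);t=np.array(k['t']);K=k['intrinsics']
    h=cv2.cvtColor(p,cv2.COLOR_BGR2HSV)
    for nm,lo,hi in (('orange',(5,130,120),(22,255,255)),('green',(40,80,50),(85,255,255))):
        m=cv2.inRange(h,lo,hi)
        n,l,st,ce=cv2.connectedComponentsWithStats(m)
        for i in range(1,n):
            if st[i,4]<40: continue
            v,u=np.where((l==i)&(d>0))
            z=d[v,u];P=np.stack([(u-K[0,2])/K[0,0]*z,(v-K[1,2])/K[1,1]*z,z],1)
            W=(P-t)@R
            zt=np.median(W[:,2]);top=np.abs(W[:,2]-zt)<.004
            mm=(l==i).astype(np.uint8)
            rect=cv2.minAreaRect(W[top][:,:2].astype(np.float32)*1000)
            print(c,nm,st[i],ce[i].round(1),'W',W[top].mean(0).round(4),'zmed',zt.round(4),np.percentile(W[:,2],[5,25,75,95]).round(4),[np.round(r,1) for r in rect])
```

```text
scene orange [251 167  16  13 135] [258.6 172.7] W [0.527  0.0264 0.0737] zmed 0.074 [0.0703 0.072  0.0753 0.0773] [array([527.5,  27. ]), array([31.1, 31.9]), np.float64(10.5)]
scene orange [229 174  16  14 145] [236.3 180.6] W [ 0.5368 -0.0338  0.0735] zmed 0.0734 [0.0697 0.0722 0.0749 0.0769] [array([536.4, -33.6]), array([33.8, 31.9]), np.float64(10.1)]
scene orange [206 183  16  14 147] [213.5 189.5] W [ 0.5472 -0.0953  0.069 ] zmed 0.069 [0.0656 0.0674 0.0701 0.0722] [array([547.3, -94.8]), array([34.5, 32.1]), np.float64(9.6)]
scene orange [183 190  15  15 149] [189.9 196.9] W [ 0.5574 -0.1562  0.0737] zmed 0.0735 [0.0701 0.0724 0.0751 0.0769] [array([ 557. , -156.4]), array([32.4, 31.5]), np.float64(8.8)]
scene green [423  62  49  35 809] [447.3  80.5] W [0.3099 0.6523 0.0493] zmed 0.0483 [0.0147 0.0363 0.0509 0.0537] [array([302.4, 657.3]), array([124. ,  85.1]), np.float64(89.4)]
top orange [304 199  12  12 113] [309.3 204.8] W [ 0.5528 -0.156   0.0732] zmed 0.0732 [0.0707 0.072  0.0744 0.0765] [array([ 552.9, -155.7]), array([29.5, 29.1]), np.float64(10.0)]
top orange [282
[... 178 characters left out ...]
0 207  12  12 116] [265.6 212.5] W [ 0.5324 -0.0335  0.0731] zmed 0.0731 [0.0703 0.072  0.074  0.0765] [array([532.3, -33.6]), array([29.4, 29.8]), np.float64(9.0)]
top orange [238 211  12  12 112] [243.9 216.3] W [0.5223 0.0274 0.0732] zmed 0.0733 [0.0706 0.0722 0.0743 0.0755] [array([522.1,  27.2]), array([29.4, 29.2]), np.float64(10.2)]
top green [222 216   7   8  44] [225.1 219.6] W [0.5133 0.0812 0.0587] zmed 0.0588 [0.0558 0.0577 0.0598 0.0616] [array([513.9,  81.3]), array([17. , 19.8]), np.float64(89.9)]
top green [   0  283   44   31 1082] [ 21.4 297.3] W [0.3    0.6565 0.0503] zmed 0.0504 [0.0473 0.0491 0.0517 0.054 ] [array([299.8, 657.9]), array([124.4,  81.7]), np.float64(89.5)]
```

The pictures show the four orange keys, with the green marker at +y (top px 225,220). Key 3 (top px 287,209) sits 5 mm lower than the others in both cameras, so it is the latched one.

```bash
cat > h.py <<'E'
from workcell import *
import numpy as np
from scipy.spatial.transform import Rotation as Ro
KEYS=np.array([[.5240,.0270,.0732],[.5343,-.0337,.0732],[.5448,-.0949,.0685],[.5550,-.1560,.0732]])
def go(p,yaw=None):
    s=read_state();R=Ro.from_rotvec(s['eef_rot']);print('t',round(s['t'],2),'pos',np.round(s['ee_pos'],4),'F',np.round(s['force'],2),'w',round(s['grip_width'],4))
    print('shift',np.round(R.inv().apply(np.array(p)-s['ee_pos']),4))
E
python3 -c "
from h import *
go([.524,.027,.11]); go([.335,-.29,.2])
R=Ro.from_rotvec(read_state()['eef_rot']);print(R.as_matrix().round(4))
W=Ro.from_matrix(np.array([[.986,.166,0],[.166,-.986,0],[0,0,-1]]));print((R.inv()*W).as_rotvec())"
```

```text
t 0.5 pos [ 0.1454 -0.6078  0.2312] F [-0.59  0.62 -0.38] w 0.0853
shift [ 0.5159 -0.5293  0.1213]
t 0.5 pos [ 0.1454 -0.6078  0.2312] F [-0.59  0.62 -0.38] w 0.0853
shift [ 0.2584 -0.265   0.0313]
[[ 9.726e-01  2.326e-01 -0.000e+00]
 [ 2.326e-01 -9.726e-01  1.000e-04]
 [-0.000e+00 -1.000e-04 -1.000e+00]]
[-9.02923398e-05  4.15119042e-06  6.79871832e-02]
```

Request:
{"method": "arm_command", "body": {"plan": [[[0,0,0.007],[0.02,-0.02,0],0],[[0,0,0.014],[0.055,-0.056,0],0],[[0,0,0.021],[0.092,-0.094,0],0],[[0,0,0.028],[0.13,-0.133,0],0],[[0,0,0.035],[0.17,-0.174,0.01],0],[[0,0,0.042],[0.21,-0.215,0.02],0],[[0,0,0.05],[0.25,-0.256,0.03],0],[[0,0,0.056],[0.29,-0.297,0.04],0],[[0,0,0.062],[0.33,-0.338,0.04],0],[[0,0,0.068],[0.37,-0.379,0.04],0]], "newtons": 20}}

```text
t: 1.75
ee_pos: [0.4178, -0.1515, 0.1916]
eef_rot: [3.13, 0.261, 0.001]
force: [1.0, -0.8, -0.0]
grip_width: 0.0
```

```bash
python3 -c "
from h import *
go([.524,.027,.10])"
```

```text
t 1.75 pos [ 0.4178 -0.1515  0.1916] F [ 0.95 -0.81 -0.01] w 0.0
shift [ 0.1342 -0.1586  0.0916]
```

Request:
{"method": "arm_command", "body": {"plan": [[[0,0,0],[0.03,-0.035,0.01],0],[[0,0,0],[0.065,-0.077,0.02],0],[[0,0,0],[0.1,-0.118,0.035],0],[[0,0,0],[0.122,-0.144,0.05],0],[[0,0,0],[0.132,-0.156,0.065],0],[[0,0,0],[0.135,-0.16,0.075],0],[[0,0,0],[0.135,-0.16,0.085],0],[[0,0,0],[0.135,-0.16,0.091],0],[[0,0,0],[0.135,-0.16,0.091],0],[[0,0,0],[0.135,-0.16,0.091],0]]}}

```text
t: 3.0
ee_pos: [0.5239, 0.0265, 0.1008]
eef_rot: [3.131, 0.261, 0.001]
force: [-0.1, -0.5, 0.6]
grip_width: 0.0
```

```bash
python3 -c "
from h import *
go(KEYS[0])
p,d=capture('scene');import cv2;cv2.imwrite('pics/s1.png',cv2.resize(p[110:260,140:330],None,fx=4,fy=4))
p,d=capture('wrist');cv2.imwrite('pics/w1.png',p)"
```

```text
t 3.0 pos [0.5239 0.0265 0.1008] F [-0.09 -0.48  0.65] w 0.0
shift [ 0.0001 -0.0005  0.0276]
```

View pics/s1.png

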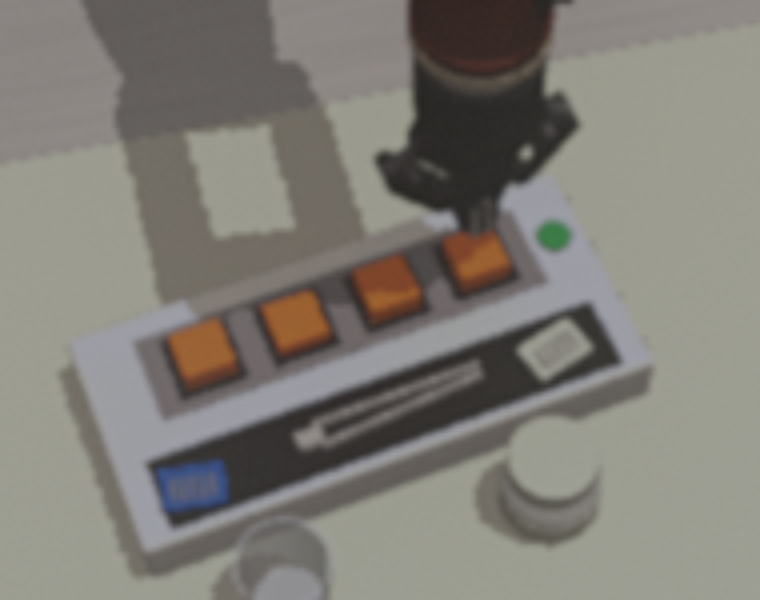

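View pics/w1.png

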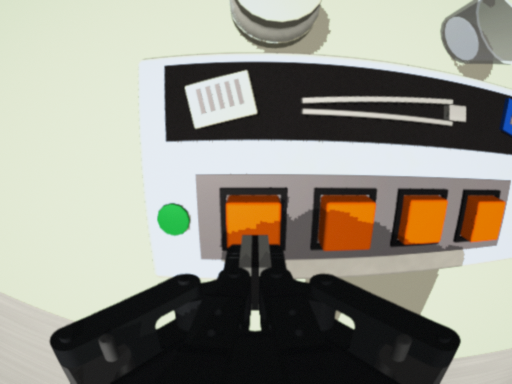

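The fingertip is above key 1: in the wrist view the tip is at px 255,240 and the key at 253,220. Now I'll descend slowly for the first tap.

Request:
{"method": "arm_command", "body": {"plan": [[[0,0,0],[0,0,0.012],0],[[0,0,0],[0,0,0.02],0],[[0,0,0],[0,0,0.024],0],[[0,0,0],[0,0,0.026],0],[[0,0,0],[0,0,0.027],0],[[0,0,0],[0,0,0.028],0],[[0,0,0],[0,0,0.029],0],[[0,0,0],[0,0,0.03],0],[[0,0,0],[0,0,0.03],0],[[0,0,0],[0,0,0.03],0]]}}

```text
t: 4.35
ee_pos: [0.5238, 0.027, 0.0705]
eef_rot: [3.131, 0.262, 0.001]
force: [-1.4, 0.5, 4.2]
grip_width: -0.0001
```

```bash
python3 -c "
from h import *
go(KEYS[0])
p,d=capture('wrist');import cv2;cv2.imwrite('pics/w2.png',p)"
```

```text
t 4.35 pos [0.5238 0.027  0.0705] F [-1.4   0.45  4.24] w -0.0001
shift [ 0.0002  0.0001 -0.0027]
```

View pics/w2.png

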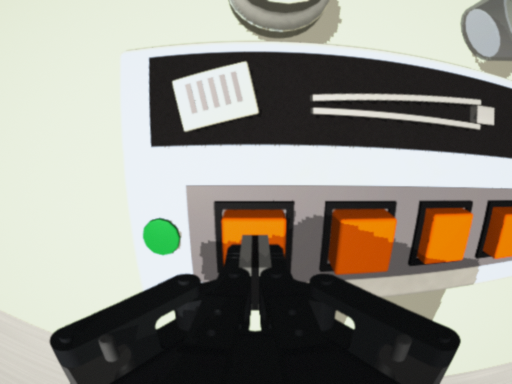

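Request:
{"method": "arm_command", "body": {"plan": [[[0,0,0],[0,0,-0.004],0],[[0,0,0],[0,0,-0.015],0],[[0,0,0],[0,0,-0.025],0],[[0,0,0],[0,0.015,-0.03],0],[[0,0,0],[0,0.035,-0.03],0],[[0,0,0],[0,0.052,-0.03],0],[[0,0,0],[0,0.061,-0.03],0],[[0,0,0],[0,0.062,-0.025],0],[[0,0,0],[0,0.062,-0.02],0],[[0,0,0],[0,0.062,-0.02],0]]}}

```text
t: 5.65
ee_pos: [0.5331, -0.0335, 0.0893]
eef_rot: [-3.13, -0.263, 0.003]
force: [-0.2, -1.0, 0.4]
grip_width: -0.0001
```

```bash
python3 -c "
from h import *
go(KEYS[1])
import cv2
p,d=capture('scene');cv2.imwrite('pics/s3.png',cv2.resize(p[110:260,140:330],None,fx=4,fy=4))"
```

```text
t 5.65 pos [ 0.5331 -0.0335  0.0893] F [-0.21 -1.04  0.41] w -0.0001
shift [0.0011 0.0004 0.0161]
```

View pics/s3.png

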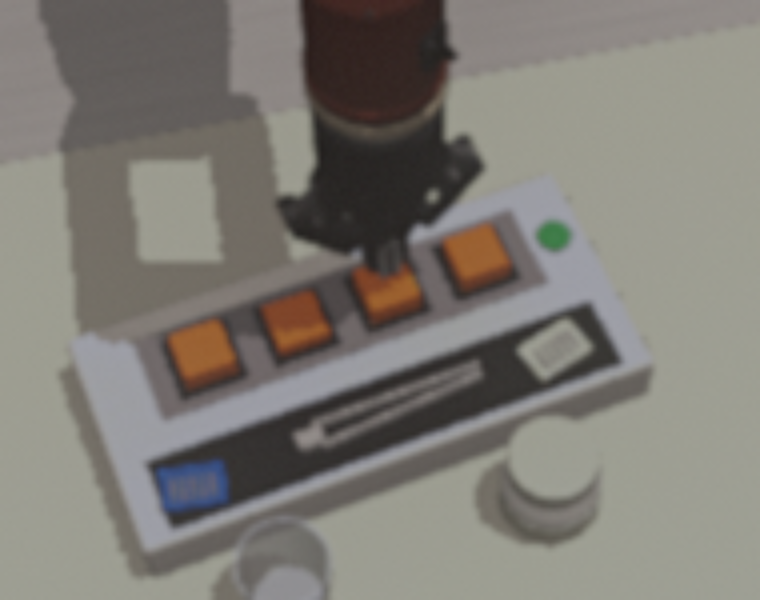

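Key 1 is up again (px 478,250) and the tip is over key 2. Tapping key 2.

Request:
{"method": "arm_command", "body": {"plan": [[[0,0,0],[0.001,0,0.008],0],[[0,0,0],[0.001,0,0.013],0],[[0,0,0],[0.001,0,0.016],0],[[0,0,0],[0.001,0,0.017],0],[[0,0,0],[0.001,0,0.018],0],[[0,0,0],[0.001,0,0.019],0],[[0,0,0],[0.001,0,0.02],0],[[0,0,0],[0.001,0,0.02],0],[[0,0,0],[0.001,0,0.02],0],[[0,0,0],[0.001,0,0.02],0]]}}

```text
t: 6.95
ee_pos: [0.535, -0.0339, 0.0704]
eef_rot: [-3.131, -0.262, -0.0]
force: [-1.6, 1.3, 4.5]
grip_width: 0.0001
```

Request:
{"method": "arm_command", "body": {"plan": [[[0,0,0],[0,0,-0.004],0],[[0,0,0],[0,0,-0.015],0],[[0,0,0],[0,0,-0.025],0],[[0,0,0],[0,0.015,-0.03],0],[[0,0,0],[0,0.035,-0.03],0],[[0,0,0],[0,0.052,-0.03],0],[[0,0,0],[0,0.061,-0.03],0],[[0,0,0],[0,0.062,-0.025],0],[[0,0,0],[0,0.062,-0.02],0],[[0,0,0],[0,0.062,-0.02],0]]}}

```text
t: 8.2
ee_pos: [0.5444, -0.0944, 0.0893]
eef_rot: [-3.13, -0.262, 0.003]
force: [-0.3, 0.3, -0.4]
grip_width: -0.0001
```

```bash
python3 -c "
from h import *
go(KEYS[2])"
```

```text
t 8.2 pos [ 0.5444 -0.0944  0.0893] F [-0.27  0.28 -0.42] w -0.0001
shift [0.0003 0.0006 0.0208]
```

Request:
{"method": "arm_command", "body": {"plan": [[[0,0,0],[0,0,0.01],0],[[0,0,0],[0,0,0.016],0],[[0,0,0],[0,0,0.019],0],[[0,0,0],[0,0,0.02],0],[[0,0,0],[0,0,0.021],0],[[0,0,0],[0,0,0.022],0],[[0,0,0],[0,0,0.0225],0],[[0,0,0],[0,0,0.023],0],[[0,0,0],[0,0,0.023],0],[[0,0,0],[0,0,0.023],0]]}}

```text
t: 9.45
ee_pos: [0.5454, -0.0952, 0.068]
eef_rot: [3.13, 0.262, 0.001]
force: [-2.0, 1.2, 4.1]
grip_width: 0.0001
```

Key 3 is felt at its latched height, 4 N and not pushed in. Next is key 4.

Request:
{"method": "arm_command", "body": {"plan": [[[0,0,0],[0,0,-0.004],0],[[0,0,0],[0,0,-0.015],0],[[0,0,0],[0,0,-0.027],0],[[0,0,0],[0,0.015,-0.033],0],[[0,0,0],[0,0.035,-0.033],0],[[0,0,0],[0,0.052,-0.033],0],[[0,0,0],[0,0.061,-0.033],0],[[0,0,0],[0,0.062,-0.028],0],[[0,0,0],[0,0.062,-0.023],0],[[0,0,0],[0,0.062,-0.023],0]]}}

```text
t: 10.7
ee_pos: [0.5548, -0.1554, 0.0892]
eef_rot: [-3.13, -0.263, 0.003]
force: [-0.3, 0.0, 0.9]
grip_width: 0.0002
```

```bash
python3 -c "
from h import *
go(KEYS[3])
import cv2
p,d=capture('scene');cv2.imwrite('pics/s4.png',cv2.resize(p[110:260,140:330],None,fx=4,fy=4))"
```

```text
t 10.7 pos [ 0.5548 -0.1554  0.0892] F [-0.34  0.01  0.86] w 0.0002
shift [0.0001 0.0006 0.016 ]
```

View pics/s4.png

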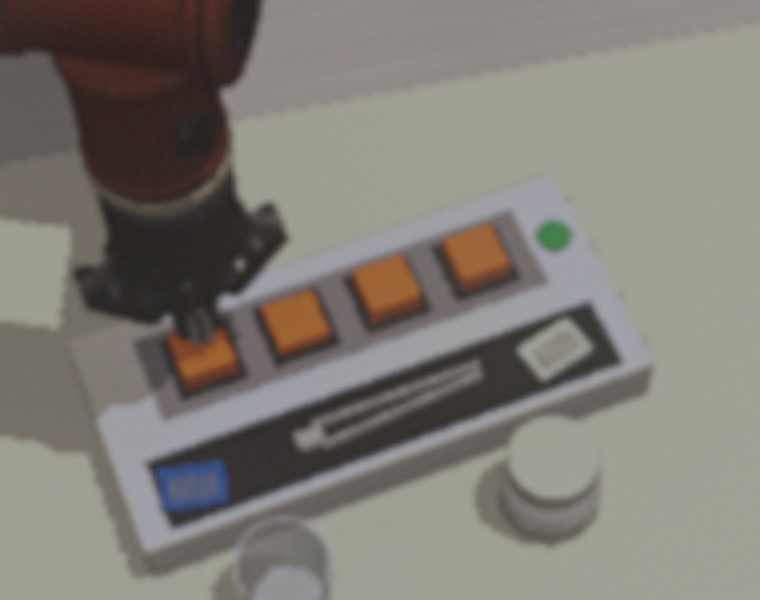

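The tip is over key 4 (px 200,330). Keys 1 to 3 look unchanged and the loose items are undisturbed.

Request:
{"method": "arm_command", "body": {"plan": [[[0,0,0],[0,0,0.008],0],[[0,0,0],[0,0,0.013],0],[[0,0,0],[0,0,0.016],0],[[0,0,0],[0,0,0.017],0],[[0,0,0],[0,0,0.018],0],[[0,0,0],[0,0,0.019],0],[[0,0,0],[0,0,0.02],0],[[0,0,0],[0,0,0.02],0],[[0,0,0],[0,0,0.02],0],[[0,0,0],[0,0,0.02],0]]}}

```text
t: 12.0
ee_pos: [0.5556, -0.1562, 0.0704]
eef_rot: [3.131, 0.262, 0.0]
force: [-1.4, 1.7, 3.3]
grip_width: 0.0001
```

Request:
{"method": "arm_command", "body": {"plan": [[[0,0,0],[0,0,-0.004],0],[[0,0,0],[0,0,-0.015],0],[[0,0,0],[0,0,-0.03],0],[[0,0,0],[0,0,-0.04],0],[[0,0,0],[0,-0.01,-0.04],0],[[0,0,0],[0,-0.03,-0.04],0],[[0,0,0],[0,-0.05,-0.04],0],[[0,0,0],[0,-0.06,-0.035],0],[[0,0,0],[0,-0.062,-0.028],0],[[0,0,0],[0,-0.062,-0.02],0]]}}

```text
t: 13.25
ee_pos: [0.5452, -0.095, 0.0896]
eef_rot: [3.13, 0.262, -0.0]
force: [-0.2, 0.0, -0.2]
grip_width: 0.0004
```

```bash
cat > chk.py <<'E'
from h import *
import cv2,sys
for c in ['scene','top']:
    p,d=capture(c);cv2.imwrite(f'pics/{c}_{sys.argv[1]}.png',cv2.resize(p[110:260,140:330],None,fx=4,fy=4))
    k=calibration(c);R=np.array(k['R']);t=np.array(k['t']);K=k['intrinsics']
    for kk in KEYS:
        X=R@kk+t;u=K@X/X[2];u0,v0=int(round(u[0])),int(round(u[1]))
        zs=[]
        for v in range(v0-3,v0+4):
            for w in range(u0-3,u0+4):
                z=d[v,w];zs.append(((np.linalg.inv(K)@[w,v,1]*z-t)@R)[2])
        print(c,np.median(zs).round(4))
E
python3 -c "
from h import *
go(KEYS[2])"; python3 chk.py a
```

```text
t 13.25 pos [ 0.5452 -0.095   0.0896] F [-0.22  0.03 -0.22] w 0.0004
shift [-0.0003 -0.0002  0.0211]
scene 0.0734
scene 0.0741
scene 0.0704
scene 0.074
top 0.0735
top 0.0753
top 0.459
top 0.4645
```

Request:
{"method": "arm_command", "body": {"plan": [[[0,0,0],[0,0,0.01],0],[[0,0,0],[0,0,0.018],0],[[0,0,0],[0,0,0.021],0],[[0,0,0],[0,0,0.023],0],[[0,0,0],[0,0,0.024],0],[[0,0,0],[0,0,0.025],0],[[0,0,0],[0,0,0.026],0],[[0,0,0],[0,0,0.027],0],[[0,0,0],[0,0,0.028],0],[[0,0,0],[0,0,0.028],0]]}}

```text
t: 14.6
ee_pos: [0.5449, -0.0952, 0.0632]
eef_rot: [3.131, 0.262, -0.001]
force: [-5.4, 0.2, 8.5]
grip_width: -0.0005
```

Request:
{"method": "arm_command", "body": {"plan": [[[0,0,0],[0,0,0.0005],0],[[0,0,0],[0,0,0.001],0],[[0,0,0],[0,0,0.0015],0],[[0,0,0],[0,0,0.0015],0],[[0,0,0],[0,0,0.0015],0],[[0,0,0],[0,0,0.0015],0],[[0,0,0],[0,0,0.0015],0],[[0,0,0],[0,0,0.0015],0],[[0,0,0],[0,0,0.0015],0],[[0,0,0],[0,0,0.0015],0]]}}

```text
t: 15.85
ee_pos: [0.545, -0.0952, 0.0629]
eef_rot: [3.131, 0.262, -0.002]
force: [-9.1, 1.6, 17.0]
grip_width: 0.0
```

At the stop (17 N, travel ended). Lifting straight up and clear of the camera view.

Request:
{"method": "arm_command", "body": {"plan": [[[0,0,0],[0,0,-0.003],0],[[0,0,0],[0,0,-0.008],0],[[0,0,0],[0,0,-0.02],0],[[0,0,0],[0,0,-0.04],0],[[0,0,0],[0,0,-0.07],0],[[0,0,0],[0,0,-0.1],0],[[0,0,0],[-0.04,0,-0.13],0],[[0,0,0],[-0.08,0,-0.14],0],[[0,0,0],[-0.11,0,-0.14],0],[[0,0,0],[-0.11,0,-0.14],0]]}}

```text
t: 17.1
ee_pos: [0.4359, -0.1136, 0.2015]
eef_rot: [3.13, 0.26, 0.002]
force: [0.1, 0.4, -1.0]
grip_width: -0.0001
```

```bash
python3 chk.py b; python3 -c "
from h import *
go(KEYS[2]);print(read_state()['qd'])"
```

```text
scene 0.074
scene 0.0735
scene 0.0738
scene 0.0732
top 0.0735
top 0.0732
top 0.0732
top 0.0737
t 17.2 pos [ 0.4374 -0.1135  0.2015] F [-0.29  0.25 -0.34] w 0.0005
shift [ 0.1088 -0.0007  0.1332]
[ 0.00895645  0.02424243 -0.01447469  0.00057906  0.00041091  0.00074646]
```

View pics/scene_b.png

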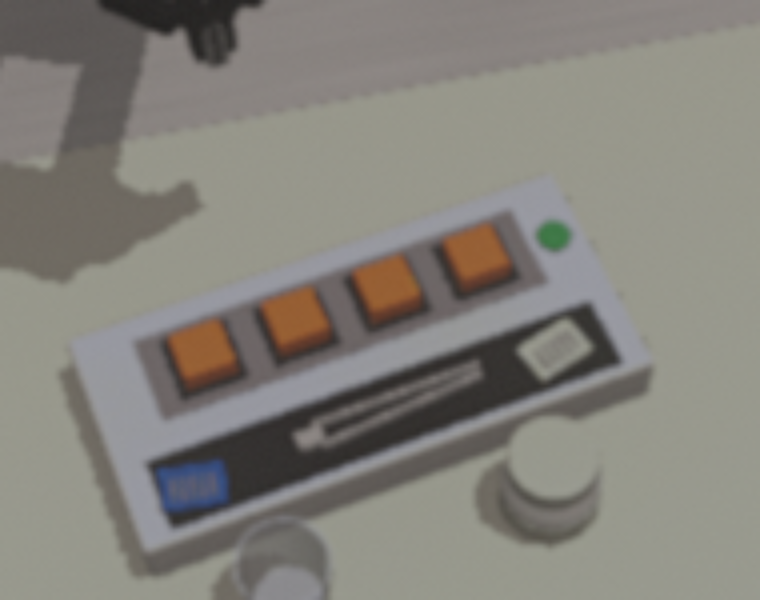

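All four keys stand at the same height (about 0.0735 m in both cameras), nothing loose has moved, and the arm is clear.

```bash
python3 -c "
from workcell import *
print(job_done())"
```

```text
the job is handed in; nothing more can be done
None
```

The job is done and handed in at about 17 s of the 51 s allowed: key 3 was the latched one, and all four keys now stand up.

- **Taps:** I tapped keys 1 to 4 in order from the green-marker end, with about 3 to 4.5 N on each. Keys 1, 2 and 4 gave 2 to 3 mm. Key 3 was felt about 5 mm lower and did not give.
- **Release:** After lifting off, I pressed key 3 down to its stop, with 17 N measured there, and it sprang up as the finger left.
- **Last checks:** Both cameras put all four key tops at 73 to 74 mm. In the scene picture the cassettes, forceps, pot and cup look undisturbed, and the arm was clear at about 0.2 m with no contact force.
- **Not confirmed:** I did not check the spray bottle and jar again at the end, but the arm did not go near them. One mid-run height check had the arm blocking keys 3 and 4 in the top view (and part of key 3 in the scene view), so I ignored those readings. The final check was unobstructed, and none of its readings disagreed.

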